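# Close and lock the label printer

## Task

Get the label printer ready to print: swing its open cover down and press its front bar until the cover snaps fully home in its catches. Only then turn the orange print-head lock handle a quarter turn clockwise to its locked stop, and leave the things standing round the printer where they are.

Things in the scene. Friction and masses are not known exactly. Their poses are not given: they have to be found in the camera images.
- printer: Grey label printer, fixed, 190 mm deep (its x, front to back), 200 wide (y, to its left), 155 high. Origin: centre of its underside. The front is 68 high; the top slopes up to the back at 30 degrees (outward normal (-0.5, 0, 0.866) in its frame). Left part of the slope: dark cover with a clear window; right part, 76 wide: deck with the orange handle
- cover (a joint): Opening angle of the dark cover about its hinge at the back (rad): 0 = fully home, flush with the 30 degree slope; positive = front edge raised, up to 1.2. A stiff hinge holds it where it is left. Over the last 0.09 rad two sprung catches resist (8 to 14 N at the front bar), then snap over and pull it to 0; pressed less, it stays up
- cover_hinge (a point): Midpoint of the cover's hinge axis, which runs along the printer's y
- cover_press (a point): Centre of the upper face of the cover's front bar (40 mm deep, 112 wide, ribbed in the middle), 144 mm from the hinge; moves with the cover. Its z axis is the cover's outward normal, its x axis points along the cover to the hinge
- head_lock (a joint): Angle of the orange handle, clockwise seen from outside (rad): 0 = unlocked (bar along the printer's y, white pointer line to the left), 1.5 = locked stop (bar up and down the slope, pointer up the slope, green dot). Its axis is normal to the 30 degree slope. It snaps over at about 0.75: let go, it goes to the nearer stop
- head_lock_grip (a point): Point on the handle's axis, 24 mm above the deck, inside the grip bar; turns with it. The bar is 50 mm long (point's y), 14 thick (point's x) and stands 9 to 36 mm above the deck over a dark disc of 48 mm diameter; point's z is the turning axis, outward
- packing_tape: Brown roll of packing tape lying flat in front of the printer, 110 mm diameter, 48 mm high, loose; origin at the centre of its underside
- spare_labels: White spare roll of labels standing on end left of the printer, 64 mm diameter, 58 mm high, loose; origin at the centre of its underside
- glue_stick: White glue stick with a red cap lying on the printer's right side, between it and a fixed file rack 390 mm high, 99 mm long, 26 mm thick, loose; origin at the centre of its underside

How it is judged:
By the outcome, as a careful person would: the job done as asked, in the order asked, and still so for the second after the job is handed in, with the robot touching nothing.
It also fails if it takes over 53 s, if anything falls off the work surface, if the arm or the gripper's body presses on something with over 40 N, if the wrist force passes 120 N, or if a joint passes its speed limit or range.

## Robot

A 6-joint arm with a two-finger parallel gripper is mounted at the origin on a cart in front of the work surface, level with it; the furniture and walls round the work are solid. World frame = base frame: x ahead of the robot, y to its left, z up, the work surface at z = 0. Lengths are in m, angles in rad, forces in N, time in s.
With the tool pointing down it reaches from about 0.375 to 0.975 m from the base axis. Payload 3.8 kg.
Tool frame: the origin (TCP) lies at the centre of the arm's flange, where the gripper is bolted on; the fingertips stand 173 mm ahead of it and the grasp point (between the pads) lies 155 mm ahead of it (bot.tip_reach is the distance from the TCP to the fingertips, in m); z points along the fingers, y is the line along which they close (so a half turn about z gives the same grasp; the last joint's range is limited). The gripper opens to 85 mm and grips with 20 to 120 N. Pads are 22 mm wide; open, the fingers measure 114 mm over their backs; the gripper's body (76 mm by 85 mm) begins 54 mm behind the grasp point. The pads swing forward as they close: fully open they stand 13 mm farther back than shut.
Start: joints at [1.289, 0.264, 1.604, -0, 1.274, -0.037], TCP at [0.164, 0.655, 0.405] pointing down, gripper open.
Joint ranges: [-2.63, 2.63], [-0.94, 2.18], [0.31, 2.57], [-1.31, 4.45], [0, 2.66], [-2.55, 2.55]. Speed limits (rad/s): [2.57, 2.57, 3.14, 3.14, 3.14, 3.14].

## Interface

Orientations are given as a rotation vector (axis times angle).
In Python, from workcell import bot gives the robot as it stands.
- The arm moves only by the tool drive_tool, never from a script. Its arguments are lists of equal length, an entry for each row: "claw": the finger opening in mm, from 0 to 85.4; "slide": the shift along the world's x, y, z each as a share of 0.5 m, from -1 to 1, a list of three; "yaw": the turn about the world's z as a share of 180 degrees, from -1 to 1. A call has 1 to 8 rows; each row is the pose to reach, as a shift and turn from the pose commanded when the call began, turning the shorter way round; what a row does not reach only later rows make up. A row lasts 1/12 s, in which the tool goes at most 41.7 mm and 7.16 degrees, less where a joint would pass 70% of its speed; a pose out of reach is approached as far as the arm can. A call with a number of a shift or a turn outside -1 to 1 is refused whole. A call with a gripper value outside its range is refused whole. The fingers move at their own pace and stop on an object; "newtons" is the grip in N (left out, the last holds). Time passes only in rows, so rows that repeat a pose let the fingers close. It gives the time, the measured TCP pose, the force, the opening and the grip force at its end, in the units of the state.
- bot.read_state(): the state, without advancing time (a new reading comes with each control period).
- bot.read_camera(name): name is "scene" or "top" or "wrist"; returns a dict with "color" (384x512x3 uint8, red, green, blue), "depth" (384x512 float32, m along the optical axis (not along the pixel's ray), 0 where there is no reading), "mtx" (3x3 intrinsics, pixels), "eye" and "rotation" of the camera in the world. Camera axes: x right, y up, looking along -z (the intrinsics and any distortion apply to the point x, -y, -z); pixel columns grow to the right and rows downward; lengths in m; the calibration is good to about 2 mm. A picture is of the moment at which its call begins.
- bot.finish_job(): hands the job in; it is judged then, once.
The state is a dict: "time": time; "q": joint angles; "joint_vel": joint speeds; "joint_torque": joint torques, N m; "tool_pos": TCP position; "tcp_rot": TCP orientation; "wrist_force": force on the tool from outside, world axes, zero at the start; "torque": the same for the moment, N m; "width": opening from 0.0 (shut) to 1.0 (fully open); "grip_force": force on a finger pad.
Only numpy, scipy, OpenCV 4.12 (cv2) and the standard library are available. Lean on these libraries where they do the work, as an engineer would, in place of code of your own. Each camera call takes 0.05 s, during which the arm holds its last target. There are 200 camera calls.

## Working session

There is one attempt and no reset: what is moved stays moved. The work goes in short steps, Python scripts to look and compute and a tool call to move; the robot and the scene stay as the last step left them, time stands still between calls to the robot, and variables do not carry over. Pictures are saved under pics/ and viewed, at most 10 in all, crops included, and the job is handed in when it is done.

Besides the shell and the picture viewer there is one more tool, called after "Call:" as name([rows], argument=value, ...), one row to a line, values as JSON. drive_tool: Moves the arm, as the interface text tells. Shift numbers are shares of 0.5 m and turn numbers shares of 180 degrees, none past 1 either way. Its arguments: {"type":"object","properties":{"claw":{"type":"array","items":{"type":"number"}},"slide":{"type":"array","items":{"type":"array","items":{"type":"number"}}},"yaw":{"type":"array","items":{"type":"number"}},"newtons":{"type":"number"}},"required":["claw","slide","yaw"]}

```bash
mkdir -p pics; cat > h.py <<'E'
import numpy as np, cv2
from workcell import bot
def world(c):
    d=c["depth"];h,w=d.shape;v,u=np.mgrid[:h,:w];K=c["mtx"]
    p=np.stack([(u-K[0,2])/K[0,0]*d,-(v-K[1,2])/K[1,1]*d,-d],-1)
    W=p@np.array(c["rotation"]).T+np.array(c["eye"]);W[d==0]=np.nan
    return W
E
python3 - <<'E'
from h import *
ims=[]
for n in("scene","top"):
    c=bot.read_camera(n);np.savez(n+".npz",**c);ims.append(c["color"]);print(n,c["eye"],np.array(c["rotation"]).round(3).tolist(),(c["depth"]>0).mean())
    cv2.imwrite(f"pics/{n}0.png",cv2.resize(c["color"][...,::-1],(768,576)))
print(bot.read_state())
E
```

```text
scene [ 0.08851362 -0.28983225  0.71922103] [0.856, -0.289, -0.637] 0.99578857421875
top [0.42939113 0.30741097 0.95569557] [0.125, -0.122, -1.592] 0.9959513346354166
{'time': 0.1, 'q': array([ 1.28911555e+00,  2.64719987e-01,  1.60521532e+00, -3.51650851e-05,
        1.27371210e+00, -3.68973695e-02]), 'joint_vel': array([ 0.0010605 ,  0.00031421, -0.00112468, -0.00133886,  0.00052937,
       -0.00041494]), 'joint_torque': array([ 2.05971955e-03, -5.16700888e+01, -3.68593562e+01, -2.25071716e-05,
        6.23911241e-03,  2.32006840e-05]), 'tool_pos': array([0.1635069 , 0.65459146, 0.40346969]), 'tcp_rot': array([-0.38349359, -3.11780174,  0.00319482]), 'wrist_force': array([-0.49006607, -0.72836159, -0.07554947]), 'torque': array([-0.01812492, -0.07256704,  0.0155223 ]), 'grip_force': 0.0, 'width': 1.0014934075162458}
```

View pics/scene0.png

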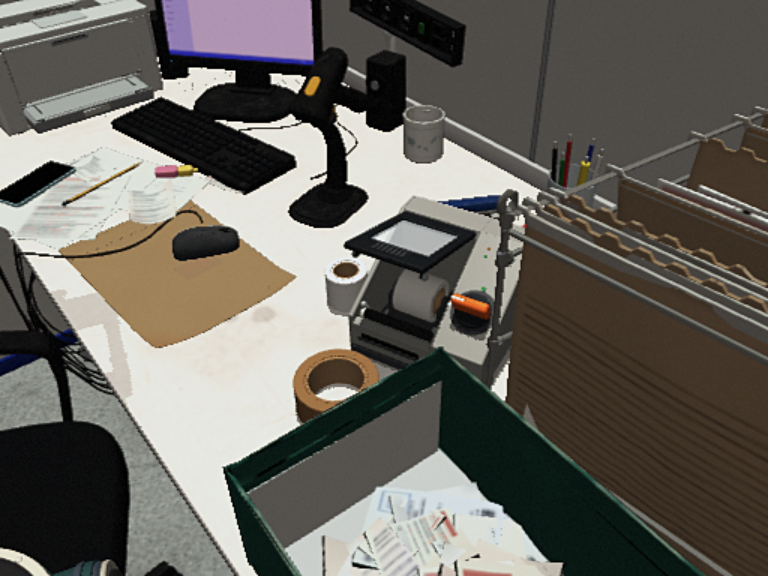

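View pics/top0.png

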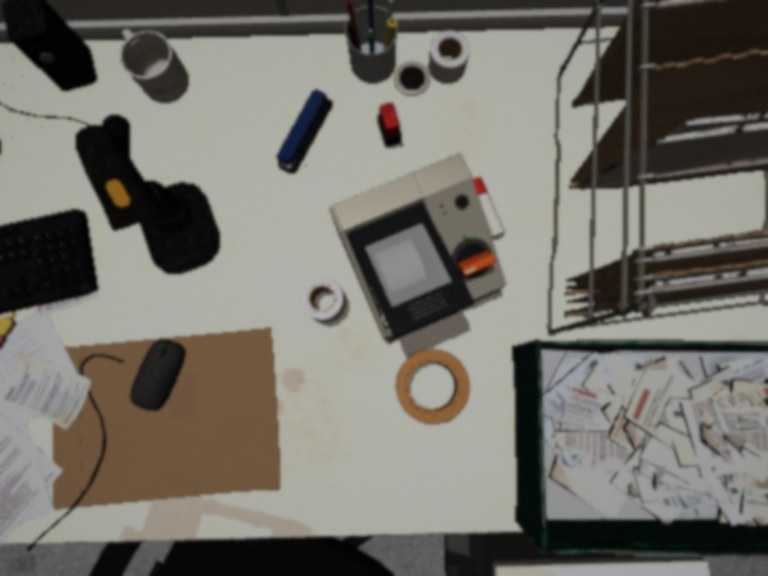

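The scene view shows the cover raised, roughly level, at about (410,240), with the orange handle at (470,305). The top view shows the printer yawed about 23°, the handle at (477,262), the tape at (432,386), the spare roll at (325,300) and the glue stick at (490,208).

```bash
cat >> h.py <<'E'
from scipy.spatial.transform import Rotation as R
def world(c):
    d=np.asarray(c["depth"]);h,w=d.shape;v,u=np.mgrid[:h,:w];K=c["mtx"]
    p=np.stack([(u-K[0,2])/K[0,0]*d,-(v-K[1,2])/K[1,1]*d,-d],-1)
    W=p@R.from_rotvec(c["rotation"]).as_matrix().T+np.array(c["eye"]);W[d==0]=np.nan
    return W
def orange(c):
    hsv=cv2.cvtColor(c["color"],cv2.COLOR_RGB2HSV);return (abs(hsv[...,0].astype(int)-9)<6)&(hsv[...,1]>190)&(hsv[...,2]>110)
def planefit(P):
    m=P.mean(0);n=np.linalg.svd(P-m)[2][2];n*=np.sign(n[2]);return m,n
E
python3 - <<'E'
from h import *
for n in("scene","top"):
    c=dict(np.load(n+".npz"));W=world(c);m=orange(c);
    k,l,s,ce=cv2.connectedComponentsWithStats(m.astype(np.uint8))
    for i in range(1,k):
        if s[i,4]>25:
            P=W[l==i];print(n,"orange",s[i],P.mean(0).round(3),P.min(0).round(3),P.max(0).round(3))
    if n=="top":
        f=2/3
        for name,(u,v) in dict(bL=(335,212),bR=(461,158),bmid=(412,180),seamback=(418,183),cov_bl=(352,240),cov_br=(424,207),cov_fl=(390,334),cov_fr=(468,300),deck=(490,290),deck2=(455,225),deckfr=(500,290),tape=(432,352),spare=(312,290),glue=(494,220),table=(350,400),rackL=(553,250)).items():
            a,b=int(u*f),int(v*f);print(name,np.nanmedian(W[b-1:b+2,a-1:a+2],axis=(0,1)).round(4))
        g=c["color"]
        poly=np.array([[360,250],[420,218],[458,298],[398,325]])*f
        mm=np.zeros(g.shape[:2],np.uint8);cv2.fillPoly(mm,[poly.astype(int)],1)
        mm&=(g.max(-1)<70).astype(np.uint8);P=W[mm>0];P=P[np.isfinite(P).all(1)]
        o,nn=planefit(P);P=P[abs((P-o)@nn)<.006];o,nn=planefit(P);print("cover",len(P),o,nn,np.degrees(np.arctan2(nn[1],nn[0])),np.degrees(np.arccos(nn[2])))
E
```

```text
scene orange [301 196  25  13 127] [nan nan nan] [nan nan nan] [nan nan nan]
top orange [307 169  23  11 143] [nan nan nan] [nan nan nan] [nan nan nan]
bL [0.6569 0.3783 0.1548]
bR [0.7296 0.2024 0.1551]
bmid [0.6988 0.2721 0.1555]
seamback [0.6943 0.264  0.1548]
cov_bl [0.6168 0.3559 0.159 ]
cov_br [0.6591 0.2572 0.1589]
cov_fl [0.4942 0.3061 0.0579]
cov_fr [0.5245 0.2073 0.2019]
deck [0.5561 0.1579 0.0698]
deck2 [0.6411 0.2115 0.1263]
deckfr [0.5627 0.1328 0.0046]
tape [0.4686 0.244  0.0477]
spare [0.5648 0.422  0.056 ]
glue [0.6749 0.1376 0.0259]
table [3.995e-01 3.715e-01 1.000e-04]
rackL [0.627  0.045  0.0216]
cover 768 [0.54142408 0.27583401 0.18903065] [0.27244955 0.10547226 0.95637171] 21.16270836684778 16.986874591197992
```

```bash
python3 - <<'E'
from h import *
out={}
c=dict(np.load("top.npz"));W=world(c);g=c["color"]
reg=np.zeros(g.shape[:2],bool);reg[95:235,215:340]=1
z=W[...,2]
m=reg&(abs(z-.155)<.002)&(g.min(-1)>90)
P=W[m];(cx,cy),(a,b),an=cv2.minAreaRect(P[:,:2].astype(np.float32));print("topflat",len(P),cx,cy,a,b,an,cv2.boxPoints(((cx,cy),(a,b),an)).round(4).tolist())
allP=[W[reg]]
s=dict(np.load("scene.npz"));Ws=world(s)
for n,c_,w in(("top",c,W),("scene",s,Ws)):
    Q=w[orange(c_)];Q=Q[np.isfinite(Q).all(1)];Q=Q[(Q[:,2]>.08)&(abs(Q[:,0]-.6)<.1)&(abs(Q[:,1]-.2)<.1)]
    print(n,len(Q),np.median(Q,0),Q.min(0),Q.max(0),cv2.minAreaRect(Q[:,:2].astype(np.float32)))
    np.save(n+"_or.npy",Q)
# yaw fits from deck plane
yaw=np.radians(22.3)
poly=(np.array([[432,205],[455,180],[478,225],[455,238]])*2/3).astype(int)
mm=np.zeros(g.shape[:2],np.uint8);cv2.fillPoly(mm,[poly],1);P=W[(mm>0)&(g.min(-1)>80)]
P=P[np.isfinite(P).all(1)];P=P[P[:,2]<.1545]
o,n=planefit(P);P=P[abs((P-o)@n)<.003];o,n=planefit(P);print("deck",len(P),o,n,np.degrees(np.arctan2(-n[1],-n[0])),np.degrees(np.arccos(n[2])))
cv2.imwrite("pics/crop.png",np.vstack([cv2.resize(g[90:240,200:350,::-1],(600,600),interpolation=2)]))
E
```

```text
topflat 1538 0.6797076463699341 0.2860788106918335 0.04790697619318962 0.1990177184343338 21.716150283813477 [[0.6205999851226807, 0.36970001459121704], [0.6942999958992004, 0.18479999899864197], [0.7387999892234802, 0.20250000059604645], [0.6650999784469604, 0.3874000012874603]]
top 141 [0.58729119 0.17912886 0.13019399] [0.57737287 0.1615224  0.1163249 ] [0.59993611 0.20454101 0.1343825 ] ((0.5865118503570557, 0.18331597745418549), (0.018632110208272934, 0.04477778822183609), 21.448789596557617)
scene 126 [0.58323908 0.17430132 0.13082921] [0.57015688 0.15556013 0.12496949] [0.59648392 0.20189337 0.13590644] ((0.5821510553359985, 0.17768758535385132), (0.012435251846909523, 0.04844214767217636), 22.477619171142578)
deck 496 [0.65711139 0.21254311 0.13558362] [-0.46476242 -0.18914169  0.86499787] 22.144565890024396 30.117538195040368
```

View pics/crop.png

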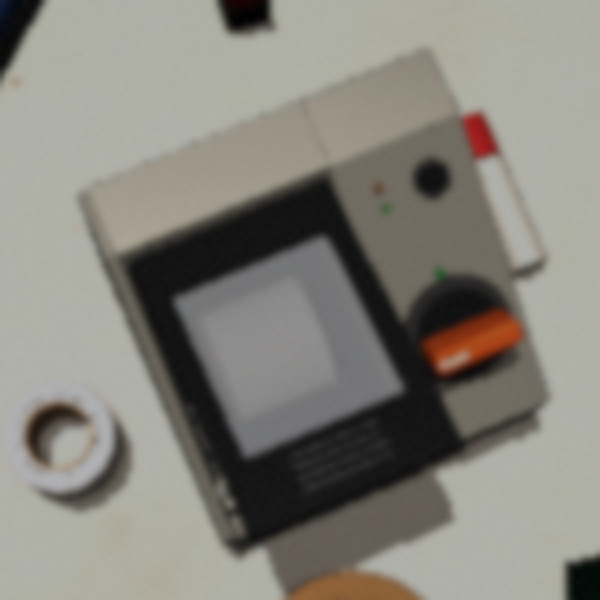

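The crop shows the handle bar across the slope with its left end at (430,355) and right end at (515,325), and the white pointer at (455,357). The green dot is at (440,272) and the cover's ribbed front bar is at about (345,460). The printer is yawed 22° with its origin near (0.614, 0.259). The cover is open about 0.82 rad.

Call:
drive_tool([
  [0.05, -0.055, 0.01],
  [0.1, -0.11, 0.02],
  [0.15, -0.165, 0.02],
  [0.2, -0.22, 0.02],
  [0.25, -0.275, 0.02],
  [0.3, -0.33, 0.02],
  [0.35, -0.385, 0.02],
  [0.38, -0.42, 0.02],
], claw=[0, 0, 0, 0, 0, 0, 0, 0], yaw=[-0.035, -0.07, -0.105, -0.14, -0.175, -0.21, -0.25, -0.28])

```text
time: 0.77
tool_pos: [0.3552, 0.4423, 0.4142]
tcp_rot: [1.684, 2.651, -0.002]
wrist_force: [-0.5, 0.0, -0.4]
width: 0.0
grip_force: 0.0
```

```bash
cat >> h.py <<'E'
O=np.array([.6139,.2594,0]);Rp=R.from_euler('z',22,degrees=True).as_matrix()
def rep():
    s=bot.read_state();T=R.from_rotvec(s["tcp_rot"]).as_matrix();tip=s["tool_pos"]+T[:,2]*bot.tip_reach
    print("t",s["time"],"tcp",s["tool_pos"].round(4),"tip_p",((tip-O)@Rp).round(4),"yawy",np.degrees(np.arctan2(T[1,1],T[0,1])).round(1),"F",s["wrist_force"].round(1),"w",s["width"].round(3),"q",s["q"].round(2))
    return tip
def go(*pts):
    tip=rep()
    for p in pts: print(p,"share",((O+Rp@np.array(p)-tip)/.5).round(3))
E
python3 -c "
from h import *
print(bot.tip_reach);go((-.085,.035,.24))"
```

```text
0.1734Traceback (most recent call last):
  File "<string>", line 3, in <module>
    print(bot.tip_reach);go((-.085,.035,.24))
                         ~~^^^^^^^^^^^^^^^^^^
  File "h.py", line 24, in go
    tip=rep()
  File "h.py", line 21, in rep
    print("t",s["time"],"tcp",s["tool_pos"].round(4),"tip_p",((tip-O)@Rp).round(4),"yawy",np.degrees(np.arctan2(T[1,1],T[0,1])).round(1),"F",s["wrist_force"].round(1),"w",s["width"].round(3),"q",s["q"].round(2))
                                                                                                                                                                           ^^^^^^^^^^^^^^^^
AttributeError: 'float' object has no attribute 'round'
```

Call:
drive_tool([
  [0.05, -0.055, 0],
  [0.1, -0.11, 0],
  [0.15, -0.165, 0],
  [0.2, -0.22, 0],
  [0.25, -0.275, 0],
  [0.3, -0.33, 0],
  [0.334, -0.364, 0],
  [0.334, -0.364, 0],
], claw=[0, 0, 0, 0, 0, 0, 0, 0], yaw=[-0.01, -0.02, -0.02, -0.02, -0.02, -0.02, -0.02, -0.02])

```text
time: 1.43
tool_pos: [0.5232, 0.2595, 0.4141]
tcp_rot: [1.762, 2.599, -0.002]
wrist_force: [0.3, 0.8, 0.7]
width: 0.004
grip_force: 0.0
```

```bash
sed -i 's/s\["width"\].round(3)/s["width"]/' h.py
python3 - <<'E'
from h import *
go((-.085,.035,.24))
c=bot.read_camera("scene")
cv2.imwrite("pics/s1.png",cv2.resize(c["color"][80:300,180:380,::-1],(600,660))[:600])
H=np.array([.053,.035,.153]);
for ph in (20,17,10,0,-10,-20,-26,-30):
    f=np.radians(ph); x=-.144*np.cos(f);z=.144*np.sin(f)
    print(ph,(H+[x,0,z+.0145*abs(np.tan(f))]).round(4))
E
```

```text
t 1.4333 tcp [0.5232 0.2595 0.4141] tip_p [-0.0841  0.0337  0.2407] yawy 21.7 F [0.3 0.8 0.7] w 0.0035328706749351425 q [ 0.42  0.09  1.79 -0.    1.26  0.04]
(-0.085, 0.035, 0.24) share [-0.003  0.002 -0.001]
20 [-0.0823  0.035   0.2075]
17 [-0.0847  0.035   0.1995]
10 [-0.0888  0.035   0.1806]
0 [-0.091  0.035  0.153]
-10 [-0.0888  0.035   0.1306]
-20 [-0.0823  0.035   0.109 ]
-26 [-0.0764  0.035   0.0969]
-30 [-0.0717  0.035   0.0894]
```

View pics/s1.png

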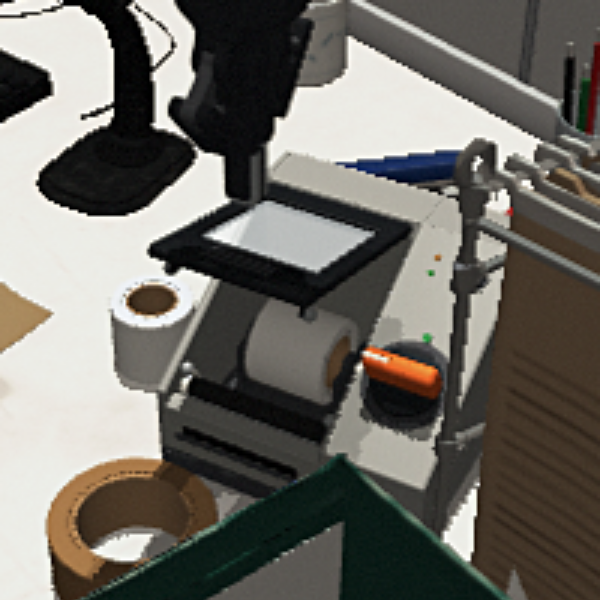

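The fingertips are at about (245,190), above the raised cover. I'll press down along the cover's arc.

Call:
drive_tool([
  [0, 0, -0.03],
  [0, 0, -0.06],
  [-0.002, -0.001, -0.09],
  [-0.009, -0.004, -0.115],
  [-0.012, -0.005, -0.14],
  [-0.013, -0.005, -0.165],
  [-0.013, -0.005, -0.19],
  [-0.009, -0.004, -0.215],
], claw=[0, 0, 0, 0, 0, 0, 0, 0], yaw=[0, 0, 0, 0, 0, 0, 0, 0])

```text
time: 2.15
tool_pos: [0.5156, 0.2611, 0.3062]
tcp_rot: [-1.757, -2.604, 0.0]
wrist_force: [-0.4, -0.2, 0.3]
width: -0.0
grip_force: 0.4
```

```bash
python3 -c "
from h import *
go((-.08,.035,.105),(-.0764,.035,.097),(-.072,.035,.087))"
```

```text
t 2.15 tcp [0.5156 0.2611 0.3062] tip_p [-0.0905  0.0385  0.1328] yawy 22.0 F [-0.4 -0.2  0.3] w -9.425125675730876e-05 q [0.43 0.16 1.91 0.   1.06 0.04]
(-0.08, 0.035, 0.105) share [ 0.022  0.001 -0.056]
(-0.0764, 0.035, 0.097) share [ 0.029  0.004 -0.072]
(-0.072, 0.035, 0.087) share [ 0.037  0.007 -0.092]
```

Call:
drive_tool([
  [0.008, 0, -0.02],
  [0.015, 0, -0.04],
  [0.022, 0.001, -0.056],
  [0.027, 0.001, -0.068],
  [0.031, 0.003, -0.076],
  [0.034, 0.005, -0.084],
  [0.036, 0.006, -0.09],
  [0.036, 0.006, -0.09],
], claw=[0, 0, 0, 0, 0, 0, 0, 0], yaw=[0, 0, 0, 0, 0, 0, 0, 0])

```text
time: 2.82
tool_pos: [0.5345, 0.2639, 0.2641]
tcp_rot: [-1.757, -2.604, 0.001]
wrist_force: [-6.9, -2.2, 12.3]
width: -0.006
grip_force: 7.3
```

```bash
python3 - <<'E'
from h import *
rep()
c=bot.read_camera("scene")
cv2.imwrite("pics/s2.png",cv2.resize(c["color"][100:300,180:380,::-1],(600,600)))
E
```

```text
t 2.8167 tcp [0.5345 0.2639 0.2641] tip_p [-0.0721  0.0339  0.0907] yawy 22.0 F [-6.9 -2.2 12.3] w -0.00567623018062617 q [ 0.42  0.24  1.91 -0.    0.99  0.03]
```

View pics/s2.png

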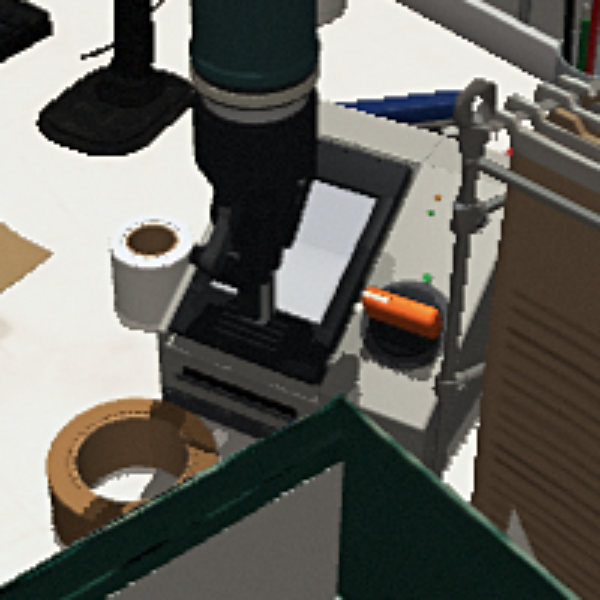

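The cover is nearly down, with the fingertips on it at (262,320), just at the upper part of the ribbed bar. I'll press harder along the surface normal.

Call:
drive_tool([
  [0.002, 0.001, -0.005],
  [0.004, 0.001, -0.01],
  [0.005, 0.002, -0.015],
  [0.006, 0.002, -0.02],
  [0.006, 0.002, -0.02],
  [0.006, 0.002, -0.02],
], claw=[0, 0, 0, 0, 0, 0], yaw=[0, 0, 0, 0, 0, 0])

```text
time: 3.37
tool_pos: [0.5363, 0.2646, 0.2625]
tcp_rot: [-1.756, -2.602, 0.006]
wrist_force: [-32.0, -13.5, 62.0]
width: 0.002
grip_force: 35.5
```

```bash
python3 - <<'E'
from h import *
rep()
E
```

```text
t 3.3667 tcp [0.5363 0.2646 0.2625] tip_p [-0.0708  0.0339  0.0891] yawy 22.0 F [-32.  -13.5  62. ] w 0.001721978240078952 q [0.42 0.25 1.9  0.   1.   0.03]
```

Call:
drive_tool([
  [-0.004, -0.002, 0.01],
  [-0.008, -0.003, 0.03],
  [-0.02, -0.008, 0.07],
  [-0.06, -0.02, 0.13],
  [-0.1, -0.04, 0.2],
  [-0.16, -0.06, 0.26],
  [-0.22, -0.08, 0.3],
  [-0.22, -0.08, 0.3],
], claw=[0, 0, 0, 0, 0, 0, 0, 0], yaw=[0, 0, 0, 0, 0, 0, 0, 0])

```text
time: 4.03
tool_pos: [0.4252, 0.2242, 0.4078]
tcp_rot: [1.755, 2.601, 0.011]
wrist_force: [0.2, -0.4, -0.4]
width: -0.001
grip_force: 0.0
```

```bash
python3 - <<'E'
from h import *
rep()
for n in("top","scene"):
    c=bot.read_camera(n);W=(world(c)-O)@Rp;g=c["color"];hh=W[...,2]-(.068+.577350*(W[...,0]+.095));hh=hh*.866
    for nm,b in dict(covback=(0,.04,-.02,.085),covfront=(-.085,-.065,-.015,.08),deckback=(0,.045,-.09,-.035),deckfront=(-.09,-.075,-.09,-.04)).items():
        m=(W[...,0]>b[0])&(W[...,0]<b[1])&(W[...,1]>b[2])&(W[...,1]<b[3])&(abs(hh)<.05)
        if nm[0]=='c': m&=g.max(-1)<90
        print(n,nm,m.sum(),np.percentile(hh[m]*1000,[10,50,90]).round(1) if m.sum() else '')
    Q=W[orange(c)];Q=Q[np.isfinite(Q).all(1)];Q=Q[(abs(Q[:,1]+.06)<.04)&(abs(Q[:,0]+.05)<.05)&(Q[:,2]>.09)]
    print("handle",len(Q),np.median(Q,0),Q.min(0),Q.max(0))
    if n=="top": cv2.imwrite("pics/t3.png",cv2.resize(g[90:240,200:350,::-1],(600,600),interpolation=2))
E
```

```text
t 4.0333 tcp [0.4252 0.2242 0.4078] tip_p [-0.1868  0.0382  0.2344] yawy 22.0 F [ 0.2 -0.4 -0.4] w -0.0007320138401585465 q [ 0.43 -0.11  2.    0.    1.24  0.05]
top covback 605 [3.6 5.4 7.3]
top covfront 417 [4.  5.7 7.6]
top deckback 610 [-1.7  0.1  2.3]
top deckfront 154 [-2.  -0.2  1.5]
handle 158 [-0.05299471 -0.06423373  0.1295125 ] [-0.06394596 -0.08310041  0.1156278 ] [-0.04325437 -0.03732444  0.13519865]
scene covback 597 [4.6 6.7 8.7]
scene covfront 488 [4.8 6.6 8.4]
scene deckback 446 [-0.9  0.9  3.1]
scene deckfront 214 [-0.8  1.   2.7]
handle 124 [-0.06138306 -0.06676452  0.13050237] [-0.06655178 -0.08821851  0.12451146] [-0.05327863 -0.03976693  0.13729631]
```

View pics/t3.png

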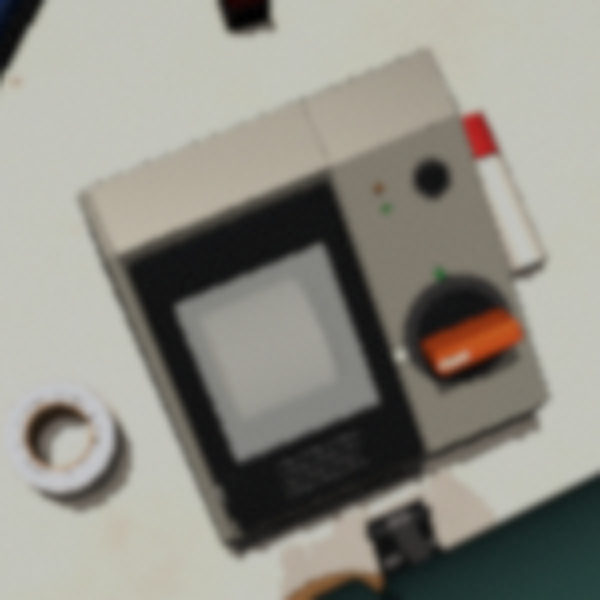

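The cover is flush: its front and back stand equally above the deck (about 5.5 mm in both views). In the picture the handle is still crosswise at (470,340) and the green dot is at (440,272). Next is the handle.

```bash
python3 - <<'E'
from h import *
c=dict(np.load("top.npz"));W=world(c);g=c["color"].astype(int)
m=(g[...,1]>g[...,0]+12)&(W[...,2]>.05);P=W[m];P=P[P[:,1]<.2];print("bin",len(P),np.nanpercentile(P,[1,50,99],axis=0).round(3))
go((-.11,-.037,.18),(-.11,-.037,.11),(-.085,-.037,.11),(-.0785,-.037,.11),(-.0785+.0182,-.037,.1205))
E
```

```text
bin 612 [[ 0.209 -0.14   0.119]
 [ 0.429  0.055  0.168]
 [ 0.607  0.187  0.172]]
t 4.1333 tcp [0.4272 0.2249 0.4038] tip_p [-0.1852  0.0379  0.2304] yawy 22.0 F [ 0.3 -0.4  0.5] w -0.004053588926655937 q [ 0.43 -0.11  2.   -0.    1.24  0.05]
(-0.11, -0.037, 0.18) share [ 0.195 -0.083 -0.101]
(-0.11, -0.037, 0.11) share [ 0.195 -0.083 -0.241]
(-0.085, -0.037, 0.11) share [ 0.242 -0.064 -0.241]
(-0.0785, -0.037, 0.11) share [ 0.254 -0.059 -0.241]
(-0.0603, -0.037, 0.1205) share [ 0.288 -0.045 -0.22 ]
```

Call:
drive_tool([
  [0.06, -0.025, -0.02],
  [0.12, -0.05, -0.05],
  [0.17, -0.075, -0.08],
  [0.195, -0.083, -0.12],
  [0.195, -0.083, -0.18],
  [0.195, -0.083, -0.23],
  [0.195, -0.083, -0.241],
  [0.195, -0.083, -0.241],
], claw=[0, 0, 0, 0, 0, 0, 0, 0], yaw=[0, 0, 0, 0, 0, 0, 0, 0])

```text
time: 4.8
tool_pos: [0.5238, 0.1828, 0.2771]
tcp_rot: [-1.755, -2.6, 0.01]
wrist_force: [-0.6, 0.1, 0.2]
width: 0.004
grip_force: 0.0
```

```bash
python3 - <<'E'
from h import *
go((-.085,-.037,.11),(-.0785,-.037,.11),(-.0705,-.037,.1145),(-.0603,-.037,.1205))
c=bot.read_camera("scene")
cv2.imwrite("pics/s4.png",cv2.resize(c["color"][130:280,230:380,::-1],(600,600)))
E
```

```text
t 4.8 tcp [0.5238 0.1828 0.2771] tip_p [-0.1137 -0.0371  0.1037] yawy 22.0 F [-0.6  0.1  0.2] w 0.004043653836540952 q [ 0.29  0.16  1.98 -0.    1.01 -0.09]
(-0.085, -0.037, 0.11) share [0.053 0.022 0.013]
(-0.0785, -0.037, 0.11) share [0.065 0.027 0.013]
(-0.0705, -0.037, 0.1145) share [0.08  0.033 0.022]
(-0.0603, -0.037, 0.1205) share [0.099 0.04  0.034]
```

View pics/s4.png

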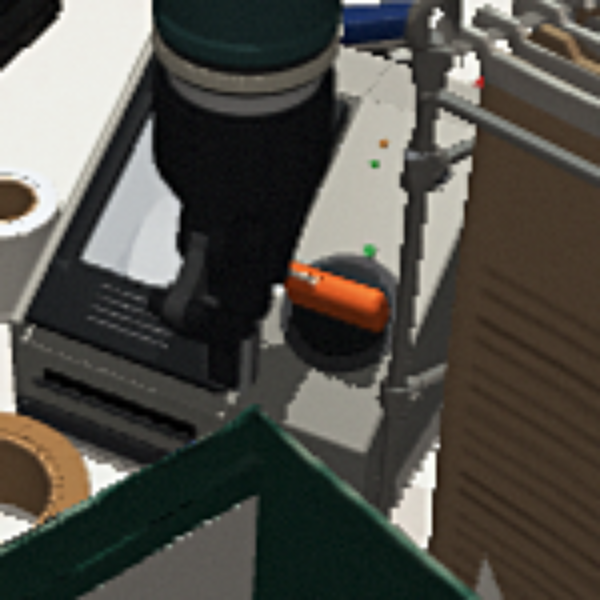

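The fingertips at (235,385) stand in front of the handle's left end at (290,280). I'll now push up the slope.

Call:
drive_tool([
  [0.03, 0.012, 0.013],
  [0.053, 0.022, 0.013],
  [0.06, 0.025, 0.013],
  [0.067, 0.028, 0.015],
  [0.073, 0.03, 0.018],
  [0.08, 0.033, 0.022],
  [0.085, 0.035, 0.026],
  [0.085, 0.035, 0.026],
], claw=[0, 0, 0, 0, 0, 0, 0, 0], yaw=[0, 0, 0, 0, 0, 0, 0, 0])

```text
time: 5.52
tool_pos: [0.5669, 0.2011, 0.2967]
tcp_rot: [1.756, 2.604, -0.0]
wrist_force: [-2.6, -1.3, 4.6]
width: -0.002
grip_force: 2.2
```

```bash
python3 - <<'E'
from h import *
go((-.065,-.037,.118),(-.0603,-.037,.1205),(-.05,-.037,.127))
E
```

```text
t 5.5167 tcp [0.5669 0.2011 0.2967] tip_p [-0.0654 -0.0365  0.1233] yawy 22.0 F [-2.6 -1.3  4.6] w -0.002303485907242408 q [ 0.3   0.22  1.87 -0.    1.05 -0.08]
(-0.065, -0.037, 0.118) share [ 0.001 -0.001 -0.011]
(-0.0603, -0.037, 0.1205) share [ 0.01   0.003 -0.006]
(-0.05, -0.037, 0.127) share [0.029 0.011 0.007]
```

```bash
python3 - <<'E'
from h import *
c=bot.read_camera("scene")
cv2.imwrite("pics/s5.png",cv2.resize(c["color"][130:280,230:380,::-1],(600,600)))
rep()
E
```

```text
t 5.5667 tcp [0.5671 0.2011 0.2966] tip_p [-0.065  -0.0365  0.1232] yawy 22.0 F [-2.6 -0.7  4.6] w 0.0005391340961308852 q [ 0.3   0.22  1.87 -0.    1.05 -0.08]
```

View pics/s5.png

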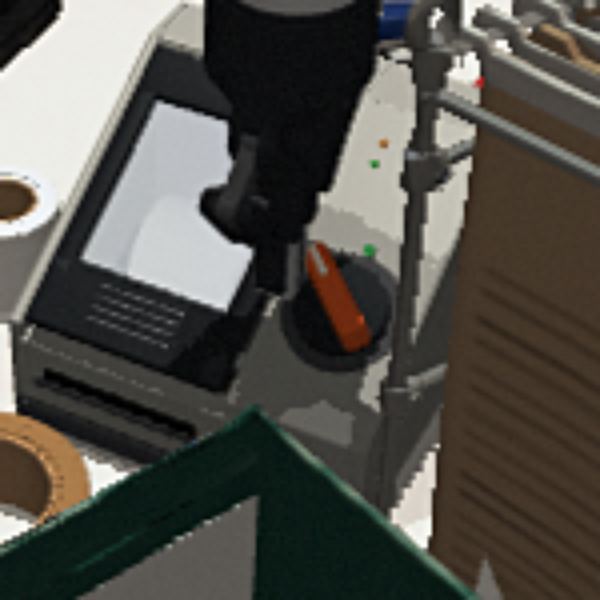

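The handle has turned about halfway: its bar runs from (315,250) to (355,345). I'll keep pushing.

Call:
drive_tool([
  [0.006, 0.002, 0.002],
  [0.012, 0.005, 0.004],
  [0.018, 0.007, 0.006],
  [0.024, 0.008, 0.009],
  [0.03, 0.007, 0.012],
  [0.034, 0.004, 0.014],
  [0.036, 0.0, 0.015],
  [0.036, 0.0, 0.015],
], claw=[0, 0, 0, 0, 0, 0, 0, 0], yaw=[0, 0, 0, 0, 0, 0, 0, 0])

```text
time: 6.23
tool_pos: [0.5853, 0.2017, 0.3021]
tcp_rot: [-1.757, -2.602, -0.004]
wrist_force: [0.8, 5.5, 0.2]
width: -0.004
grip_force: 2.5
```

```bash
python3 - <<'E'
from h import *
rep()
c=bot.read_camera("scene")
cv2.imwrite("pics/s6.png",cv2.resize(c["color"][130:280,230:380,::-1],(600,600)))
E
```

```text
t 6.2333 tcp [0.5853 0.2017 0.3021] tip_p [-0.048  -0.0423  0.1287] yawy 21.9 F [0.8 5.5 0.2] w -0.0043144541354182666 q [ 0.29  0.24  1.83  0.    1.07 -0.09]
```

View pics/s6.png

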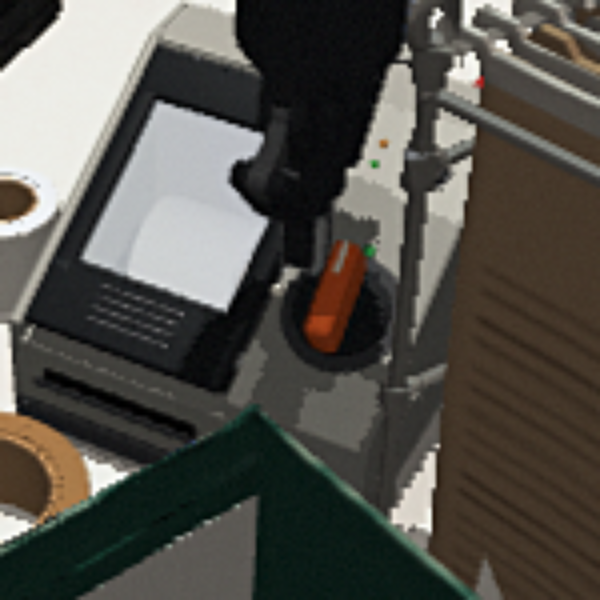

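The bar now lies up the slope, from (345,250) to (325,340). I'll back off to the left and up, then check.

Call:
drive_tool([
  [-0.006, 0.014, 0],
  [-0.012, 0.03, 0.005],
  [-0.02, 0.045, 0.03],
  [-0.05, 0.06, 0.1],
  [-0.1, 0.08, 0.18],
  [-0.17, 0.1, 0.25],
  [-0.24, 0.12, 0.3],
  [-0.3, 0.14, 0.3],
], claw=[0, 0, 0, 0, 0, 0, 0, 0], yaw=[0, 0, 0, 0, 0, 0, 0, 0])

```text
time: 6.95
tool_pos: [0.4397, 0.2701, 0.4574]
tcp_rot: [1.756, 2.599, 0.012]
wrist_force: [0.3, 0.6, 1.0]
width: -0.003
grip_force: 0.0
```

```bash
python3 - <<'E'
from h import *
rep()
for n in("top","scene"):
    c=bot.read_camera(n);W=(world(c)-O)@Rp;g=c["color"];hh=.866*(W[...,2]-(.068+.577350*(W[...,0]+.095)))
    for nm,b in dict(covback=(0,.04,-.02,.085),covfront=(-.085,-.065,-.015,.08)).items():
        m=(W[...,0]>b[0])&(W[...,0]<b[1])&(W[...,1]>b[2])&(W[...,1]<b[3])&(abs(hh)<.05)&(g.max(-1)<90)
        print(n,nm,m.sum(),np.percentile(hh[m]*1000,[10,50,90]).round(1) if m.sum() else '')
    Q=W[orange(c)];Q=Q[np.isfinite(Q).all(1)];Q=Q[(abs(Q[:,1]+.06)<.04)&(abs(Q[:,0]+.05)<.06)&(Q[:,2]>.08)]
    S=Q@np.array([.866,0,.5]);N=Q@np.array([-.5,0,.866]);k=N>np.percentile(N,95)-.006
    A=np.c_[S,Q[:,1]][k];e=np.linalg.svd(A-A.mean(0))[2][0];print("handle",k.sum(),np.degrees(np.arctan2(e[0],e[1])),np.ptp(A,0))
    if n=="top": cv2.imwrite("pics/t7.png",cv2.resize(g[90:240,200:350,::-1],(600,600),interpolation=2))
E
```

```text
t 6.95 tcp [0.4397 0.2701 0.4574] tip_p [-0.1559  0.0752  0.284 ] yawy 21.9 F [0.3 0.6 1. ] w -0.002650187094097432 q [ 0.5  -0.07  1.87 -0.    1.33  0.12]
top covback 598 [3.6 5.5 7.3]
top covfront 4 [4.5 6.2 6.7]
handle 18 -47.259689675141615 [0.01363701 0.0126634 ]
scene covback 590 [4.5 6.6 8.5]
scene covfront 485 [4.5 6.6 8.4]
handle 133 -91.79584083789102 [0.04630647 0.0148434 ]
```

View pics/t7.png

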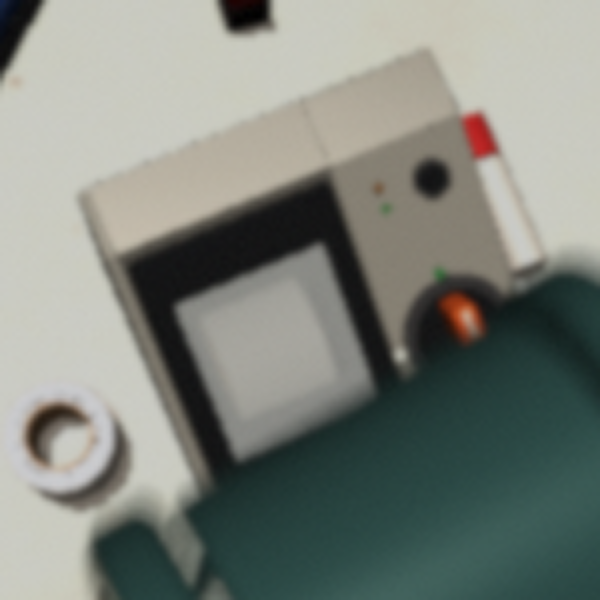

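The cover is still flush. The handle measures about 90°, with its bar at (462,318) pointing up to the green dot at (440,272). The spare roll and glue stick look unmoved and the arm is clear.

```bash
python3 -c "
from workcell import bot
print(bot.finish_job())"
```

```text
the job is handed in; nothing more can be done
None
```

The printer cover is snapped home and the handle was then turned to its locked stop, with no contact seen with the things around the printer; the job is handed in at about 7 s of the 53 s limit.

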